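Put the stacked hole saws back in their storage tray

TASK

Put the hole saws away: take the two stacks apart and stand each of the five saws, teeth down, fully home in the round recess that was made for its size, from the smallest saw in the smallest recess to the largest saw in the largest. Handle them with care: do not topple a saw or let one drop.

Things in the scene. Friction and masses are not known exactly. Their poses are not given: they have to be found in the camera images.
- saw68: Largest of five hole saws: dark steel cup 68 mm in diameter, 48 mm tall, teeth at the lower rim, flat closed back plate on top. Origin on its axis at the tooth tips (centre of the underside), z up; yaw means nothing. At the bottom of one stack. Saws weigh 40 to 300 g, each centred within 2 mm on the one below; both stacks stand on a 12 mm plywood board, axes 105 to 185 mm apart.
- saw57: Second largest of five hole saws: dark steel cup 57 mm in diameter, 48 mm tall, teeth at the lower rim, flat closed back plate on top. Origin on its axis at the tooth tips (centre of the underside), z up; yaw means nothing. At the bottom of the other stack.
- saw46: Middle-sized of five hole saws: dark steel cup 46 mm in diameter, 48 mm tall, teeth at the lower rim, flat closed back plate on top. Origin on its axis at the tooth tips (centre of the underside), z up; yaw means nothing. Starts on the 68 or the 57 mm saw, with the 25 mm saw on top of it.
- saw35: Second smallest of five hole saws: dark steel cup 35 mm in diameter, 48 mm tall, teeth at the lower rim, flat closed back plate on top. Origin on its axis at the tooth tips (centre of the underside), z up; yaw means nothing. Starts on the other bottom saw; top of the two-high stack.
- saw25: Smallest of five hole saws: dark steel cup 25 mm in diameter, 48 mm tall, teeth at the lower rim, flat closed back plate on top. Origin on its axis at the tooth tips (centre of the underside), z up; yaw means nothing. Starts on the 46 mm saw; top of the three-high stack.
- block68: Fixed pale wood block, 100 mm square, 20 mm high, with a round recess 78 mm across, 8 mm deep, grey floor, in the middle of its top: place of the 68 mm saw. Origin: centre of its underside, z up, x and y along its sides; recess floor at z = 12 mm. Blocks stand at 104 mm pitch, two by three, in a low tray (rim lower than the blocks, block tops 26 mm above the bench).
- block57: Fixed pale wood block, 100 mm square, 20 mm high, with a round recess 67 mm across, 8 mm deep, grey floor, in the middle of its top: place of the 57 mm saw. Origin: centre of its underside, z up, x and y along its sides; recess floor at z = 12 mm. The sixth block of the tray has no recess but holds the saws' arbor, lying, up to 48 mm above the bench.
- block46: Fixed pale wood block, 100 mm square, 20 mm high, with a round recess 56 mm across, 8 mm deep, grey floor, in the middle of its top: place of the 46 mm saw. Origin: centre of its underside, z up, x and y along its sides; recess floor at z = 12 mm. Which block is in which cell changes.
- block35: Fixed pale wood block, 100 mm square, 20 mm high, with a round recess 45 mm across, 8 mm deep, grey floor, in the middle of its top: place of the 35 mm saw. Origin: centre of its underside, z up, x and y along its sides; recess floor at z = 12 mm. In any cell of the tray.
- block25: Fixed pale wood block, 100 mm square, 20 mm high, with a round recess 35 mm across, 8 mm deep, grey floor, in the middle of its top: place of the 25 mm saw. Origin: centre of its underside, z up, x and y along its sides; recess floor at z = 12 mm. In any cell of the tray.
Mind the look-alikes: they are no part of the job. Leave any orange look-alike of the saw25 alone.

How it is judged:
At the end, for the whole second after the job is handed in: Each of the five saws stands upright (within 0.08 rad), teeth down, in the recess of the block for its own size: axis within 9 mm of the block's centre, tooth tips within 3.5 mm of the recess floor, released and at rest (horizontal distance between saw68 and block68 below 0.009 m and z of saw68 in the frame of block68 between 0.009 and 0.0155 m and angle between each of saw68, saw57, saw46, saw35, saw25's own z axis and vertical below 0.08 rad and linear speed of each of saw68, saw57, saw46, saw35, saw25 below 0.02 m/s and horizontal distance between saw57 and block57 below 0.009 m and z of saw57 in the frame of block57 between 0.009 and 0.0155 m and horizontal distance between saw46 and block46 below 0.009 m and z of saw46 in the frame of block46 between 0.009 and 0.0155 m and horizontal distance between saw35 and block35 below 0.009 m and z of saw35 in the frame of block35 between 0.009 and 0.0155 m and horizontal distance between saw25 and block25 below 0.009 m and z of saw25 in the frame of block25 between 0.009 and 0.0155 m); the robot touches nothing.
It fails at once if a saw is toppled (leans more than 0.7 rad) (angle between any of saw68, saw57, saw46, saw35, saw25's own z axis and vertical above 0.7 rad).
It fails at once if a saw is dropped from a height (falls faster than 0.75 m/s, as after some 30 mm, out of the fingers) ((linear speed of saw68 above 0.75 m/s and contact force between the fingers and saw68 below 0.05 N) or (linear speed of saw57 above 0.75 m/s and contact force between the fingers and saw57 below 0.05 N) or (linear speed of saw46 above 0.75 m/s and contact force between the fingers and saw46 below 0.05 N) or (linear speed of saw35 above 0.75 m/s and contact force between the fingers and saw35 below 0.05 N) or (linear speed of saw25 above 0.75 m/s and contact force between the fingers and saw25 below 0.05 N)).
It also fails if it takes over 128 s, if anything falls off the work surface, if the arm or the gripper's body presses on something with over 40 N, if the wrist force passes 120 N, or if a joint passes its speed limit or range.

ROBOT

A 7-joint arm with a two-finger parallel gripper is mounted at the origin on the work surface. World frame = base frame: x ahead of the robot, y to its left, z up, the work surface at z = 0. Lengths are in m, angles in rad, forces in N, time in s.
With the tool pointing down it reaches from about 0.35 to 0.9 m from the base axis. Payload 7.2 kg.
Tool frame: the origin (TCP) lies midway between the tips of the shut fingers; the grasp point (between the pads) lies bot.tcp_to_grasp behind it (bot.tcp_to_grasp is the distance from the TCP to the grasp point, in m); z points along the fingers, y is the line along which they close (so a half turn about z gives the same grasp; the last joint's range is limited). The gripper opens to 88 mm and grips with 3 to 60 N. Pads are 20 mm wide; open, the fingers measure 115 mm over their backs; the gripper's body (75 mm by 178 mm) begins 61 mm behind the grasp point.
Start: joints at [-0.068, 0.411, -0.013, 1.596, 0.006, 1.134, -0.082], TCP at [0.625, -0, 0.223] pointing down, gripper open.
Joint ranges: [-2.95, 2.95], [-0.29, 1.99], [-1.47, 1.44], [0.14, 2.54], [-1.03, 4.17], [0.13, 1.85], [-2.86, 2.86]. Speed limits (rad/s): [2.39, 2.39, 3.01, 3.01, 3.14, 3.14, 3.14].

INTERFACE

Orientations are given as [roll, pitch, yaw] about the fixed x, y, z axes, in that order (R = Rz(yaw) Ry(pitch) Rx(roll)).
In Python, from plant import telemetry, vision, job, bot gives the robot as it stands. The module is installed in compiled form; this text tells all that it offers.
- The arm moves only by the tool arm_command, never from a script. Its arguments are lists of equal length, an entry for each row: "slide": the shift along the tool's x, y, z as a fraction of full scale, a list of three; "twist": the turn, a rotation vector about the tool's x, y, z as a fraction of full scale, a list of three; "claw": the gripper's target within -1 to 1 (shut at 1, half-way at 0, fully open at -1). A call has 1 to 10 rows; each row shifts and turns the commanded pose from where the row before left it, along the tool's axes as they then stand; what a row does not reach is not made up. Full scale, the value 1, is 75 cm for a shift and pi rad for a turn. A row lasts 1/12 s, in which the tool goes at most 41.7 mm and 7.16 degrees, less where a joint would pass 70% of its speed; a pose out of reach is approached as far as the arm can. A call with a number of a shift or a turn outside -1 to 1 is refused whole. A call with a gripper value outside its range is refused whole. The fingers move at their own pace and stop on an object; "grip_force" is the grip in N (left out, the last holds). Time passes only in rows, so rows that do not move let the fingers close. It gives the time, the measured TCP pose, the force, the opening and the grip force at its end, in the units of the state.
- telemetry.state(): the state, without advancing time (a new reading comes with each control period).
- vision.get_image(name): name is "scene" or "side" or "wrist"; returns a dict with "img" (420x560x3 uint8, red, green, blue), "mtx" (3x3 intrinsics, pixels), "R" (3x3) and "t" (3): a world point X has camera coordinates R X + t. Camera axes: x right, y down, z forward; pixel columns grow to the right and rows downward; lengths in m; the calibration is good to about 2 mm. A picture is of the moment at which its call begins. There is no depth.
- job.sign_off(): hands the job in; it is judged then, once.
The state is a dict: "time_s": time; "qpos": joint angles; "dq": joint speeds; "tau": joint torques, N m; "tcp_pos": TCP position; "orientation": TCP orientation; "ft_force": force on the tool from outside, world axes, zero at the start; "ft_torque": the same for the moment, N m; "width": finger opening in m; "gripper_force": force on a finger pad.
Only numpy, scipy, OpenCV 4.12 (cv2) and the standard library are available. Lean on these libraries where they do the work, as an engineer would, in place of code of your own. Each camera call takes 0.05 s, during which the arm holds its last target. There are 200 camera calls.

## Working session

There is one attempt and no reset: what is moved stays moved. The work goes in short steps, Python scripts to look and compute and a tool call to move; the robot and the scene stay as the last step left them, time stands still between calls to the robot, and variables do not carry over. Pictures are saved under pics/ and viewed, at most 17 in all, crops included, and the job is handed in when it is done.

Besides the shell and the picture viewer there is one more tool, called after "Emit:" as a command line: name --argument value ..., lists and objects as JSON in quotes. arm_command: Moves the arm, as the interface text tells. Shift numbers are shares of 75 cm and turn numbers shares of pi rad, none past 1 either way. Its arguments: {"type":"object","properties":{"slide":{"type":"array"},"twist":{"type":"array"},"claw":{"type":"array"},"grip_force":{"type":"number"}},"required":["slide","twist","claw"]}

```bash
mkdir -p pics; cat > h.py <<'E'
import numpy as np, cv2
from plant import telemetry, vision, job, bot
def grab(n,f=None):
    d=vision.get_image(n)
    if f: cv2.imwrite('pics/'+f,d['img'][:,:,::-1])
    return d
def ray(d,u,v,z):
    c=-d['R'].T@d['t']; r=d['R'].T@np.linalg.inv(d['mtx'])@np.array([u,v,1.])
    return c+r*(z-c[2])/r[2]
def proj(d,X):
    p=d['mtx']@(d['R']@np.asarray(X,float)+d['t']); return p[:2]/p[2]
E
python3 - <<'E'
from h import *
for n in ['scene','side','wrist']:
    d=grab(n,n+'0.png'); print(n,(-d['R'].T@d['t']).round(3),d['R'][2].round(2))
s=telemetry.state(); print(s, bot.tcp_to_grasp)
E
```

```text
scene [1.153 0.109 0.69 ] [-0.66 -0.14 -0.74]
side [ 0.241 -0.611  0.504] [ 0.47  0.74 -0.49]
wrist [0.624 0.077 0.384] [-0.   -0.28 -0.96]
{'time_s': 0.15, 'qpos': array([-0.06819804,  0.41170967, -0.01269137,  1.59679827,  0.00558388,
        1.13430769, -0.08222047]), 'dq': array([-0.00012598, -0.00196007, -0.00116371, -0.00457366, -0.00113073,
       -0.00075337,  0.00166982]), 'tau': array([ 1.23447033e-03, -5.88331139e+01,  6.41932636e-01, -2.91289848e+01,
       -5.37989591e-02,  1.57438387e-02,  1.06989046e-04]), 'tcp_pos': array([ 6.24634256e-01, -4.01374718e-05,  2.22028326e-01]), 'orientation': array([-3.14040752e+00,  7.64467879e-05,  1.57077157e+00]), 'ft_force': array([ 0.55373791,  0.53038558, -0.42052059]), 'ft_torque': array([ 0.04494632,  0.01367056, -0.00186544]), 'gripper_force': 0.0, 'width': 0.08740413604779197} 0.0187
```

View pics/scene0.png

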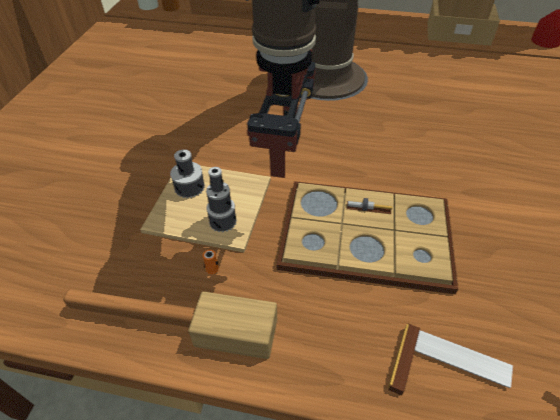

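View pics/side0.png

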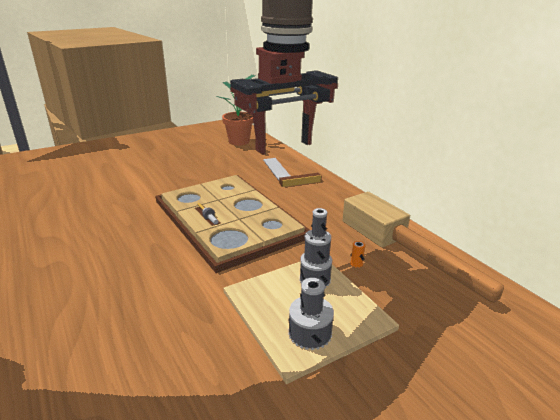

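View pics/wrist0.png

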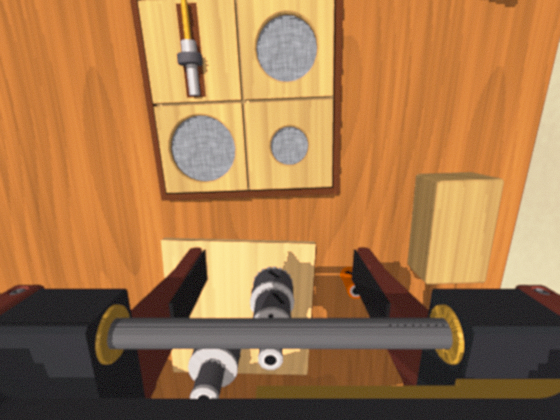

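The scene view shows the tray with recesses at px (319,203), (367,249), (419,215), (313,242) and (422,255). The 2-high stack top is at (183,156) and the 3-high stack top at (215,173). The orange look-alike at (210,262) is to be left alone.

```bash
cat > m.py <<'E'
from h import *
for n in ['scene','side']:
    d=grab(n); im=d['img']; hsv=cv2.cvtColor(im,cv2.COLOR_RGB2HSV)
    m=((hsv[:,:,1]<60)&(hsv[:,:,2]>70)).astype(np.uint8)*255
    box=(290,180,460,280) if n=='scene' else (165,175,300,255)
    mm=np.zeros_like(m); x0,y0,x1,y1=box; mm[y0:y1,x0:x1]=m[y0:y1,x0:x1]
    mm=cv2.morphologyEx(mm,cv2.MORPH_CLOSE,np.ones((3,3)))
    for c in cv2.findContours(mm,0,1)[0]:
        if cv2.contourArea(c)<60: continue
        p=np.array([ray(d,*q,0.018)[:2] for q in c[:,0,:].astype(float)])
        h=cv2.minEnclosingCircle(p.astype(np.float32))
        M=cv2.moments(c); u,v=M['m10']/M['m00'],M['m01']/M['m00']
        print(n,(round(u,1),round(v,1)),'ctr',ray(d,u,v,.019)[:2].round(4),'span',np.ptp(p,axis=0).round(4))
    b=(140,130,260,250) if n=='scene' else (270,200,370,350)
    x0,y0,x1,y1=b; s=4
    cr=cv2.resize(im[y0:y1,x0:x1],None,fx=s,fy=s,interpolation=cv2.INTER_CUBIC)
    cv2.imwrite(f'pics/{n}_crop.png',cr[:,:,::-1])
E
python3 m.py
```

```text
scene (421.7, 255.8) ctr [0.6258 0.2691] span [0.0307 0.0318]
scene (366.5, 248.8) ctr [0.6303 0.1649] span [0.0624 0.0643]
scene (312.7, 241.7) ctr [0.634  0.0604] span [0.0403 0.0435]
scene (419.2, 215.1) ctr [0.5216 0.265 ] span [0.0506 0.0528]
scene (361.5, 203.6) ctr [0.5129 0.1458] span [0.0305 0.0533]
scene (318.5, 203.3) ctr [0.5301 0.0565] span [0.0726 0.0757]
side (228.6, 239.1) ctr [0.5351 0.0605] span [0.0751 0.0693]
side (271.7, 224.5) ctr [0.6407 0.0656] span [0.039 0.036]
side (209.5, 214.6) ctr [0.5405 0.1724] span [0.0301 0.0763]
side (247.8, 204.9) ctr [0.6365 0.1698] span [0.0627 0.0566]
side (188.4, 198.0) ctr [0.5279 0.2711] span [0.0512 0.0449]
```

View pics/scene_crop.png

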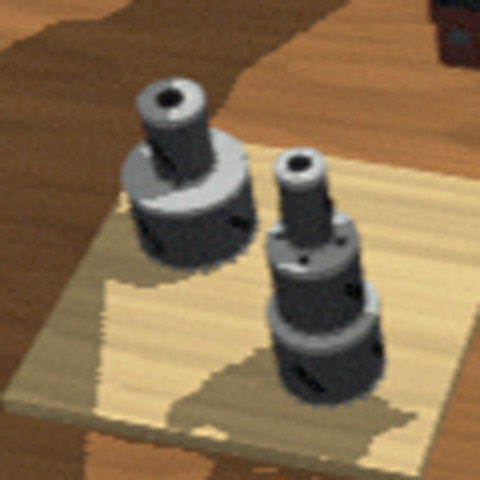

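View pics/side_crop.png

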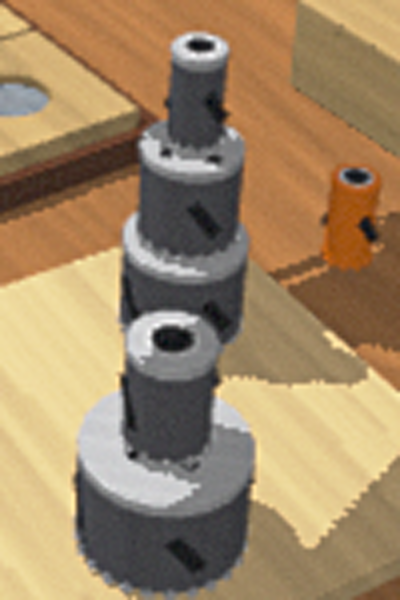

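Top centres read from the crops: saw25 at scene (215,170.8) and side (320,211.3), saw35 at scene (182.8,154.5) and side (313,284.5). The orange one stands apart on the bench, so it is not the saw25. The steel one on top of the 3-high stack is.

```bash
cat > m2.py <<'E'
from h import *
a=vision.get_image('scene'); b=vision.get_image('side')
def tri(p,q):
    P=[d['mtx']@np.c_[d['R'],d['t']] for d in (a,b)]
    X=cv2.triangulatePoints(P[0],P[1],np.array(p,float).reshape(2,1),np.array(q,float).reshape(2,1)); return (X[:3]/X[3]).ravel()
for nm,p,q,z in [('25',(215,170.8),(320,211.3),.156),('35',(182.8,154.5),(313,284.5),.108),('orange',(210.5,253.5),(358.8,244),.048)]:
    print(nm,'tri',tri(p,q).round(4),'scene',ray(a,*p,z).round(4),'side',ray(b,*q,z).round(4))
S={68:[(318.5,203.3),(228.6,239.1),0,0],35:[(312.7,241.7),(271.7,224.5),1,0],57:[(366.5,248.8),(247.8,204.9),1,1],46:[(419.2,215.1),(188.4,198.0),0,2],25:[(421.7,255.8),None,1,2]}
A=[];B=[];W=[];
for k,(p,q,i,j) in S.items():
    r=[ray(a,*p,.022)[:2]]+([ray(b,*q,.022)[:2]] if q else [])
    print(k,[x.round(4) for x in r])
    for x in r: A.append((i,j));B.append(x)
A=np.array(A,float)*.104;B=np.array(B)
# rigid 2D fit
H=(A-A.mean(0)).T@(B-B.mean(0)); th=np.arctan2(H[0,1]-H[1,0],H[0,0]+H[1,1]); R=np.array([[np.cos(th),-np.sin(th)],[np.sin(th),np.cos(th)]])
o=B.mean(0)-R@A.mean(0); print('yaw',th,'rms',np.sqrt(((A@R.T+o-B)**2).sum(1).mean()))
for k,(p,q,i,j) in S.items(): print(k,(o+R@np.array([i,j])*.104).round(4))
E
python3 m2.py
```

```text
25 tri [ 0.6174 -0.1287  0.1567] scene [ 0.6154 -0.1282  0.156 ] side [ 0.6186 -0.1293  0.156 ]
35 tri [ 0.535  -0.2297  0.1084] scene [ 0.5334 -0.2292  0.108 ] side [ 0.536  -0.2308  0.108 ]
orange tri [ 0.7236 -0.1182  0.0492] scene [ 0.7208 -0.1167  0.048 ] side [ 0.7262 -0.1194  0.048 ]
68 [array([0.533 , 0.0567]), array([0.5333, 0.0563])]
35 [array([0.6363, 0.0606]), array([0.6384, 0.0615])]
57 [array([0.6326, 0.1647]), array([0.6339, 0.1649])]
46 [array([0.5244, 0.2643]), array([0.526 , 0.2655])]
25 [array([0.6282, 0.2684])]
yaw 0.04008706553580157 rms 0.0008872212956499841
68 [0.5333 0.0568]
35 [0.6372 0.0609]
57 [0.6331 0.1648]
46 [0.525  0.2646]
25 [0.6289 0.2688]
```

Emit:
arm_command --slide '[[-0.043,-0.0025,0],[-0.043,-0.0025,0],[-0.043,-0.0025,0],[-0.043,-0.0025,0],[0,0,0.02],[0,0,0]]' --twist '[[0,0,0],[0,0,0],[0,0,0],[0,0,0],[0,0,0],[0,0,0]]' --claw '[-0.2,-0.2,-0.2,-0.2,-0.2,-0.2]' --grip_force 15

```text
time_s: 0.85
tcp_pos: [0.616, -0.1317, 0.2056]
orientation: [-3.139, 0.0, 1.567]
ft_force: [-0.6, 0.1, -0.6]
width: 0.0535
gripper_force: 0.0
```

```bash
python3 - <<'E'
from h import *
d=grab('wrist','w1.png'); s=telemetry.state(); print(s['tcp_pos'],s['orientation'],s['width'])
print(proj(d,[.6172,-.129,.156]),proj(d,s['tcp_pos']))
E
```

```text
[ 0.61650843 -0.12928385  0.20642262] [-3.13900814e+00 -7.45939252e-04  1.56946940e+00] 0.05314472517636765
[282.4792909  232.21147973] [281.95643827 260.73852615]
```

View pics/w1.png

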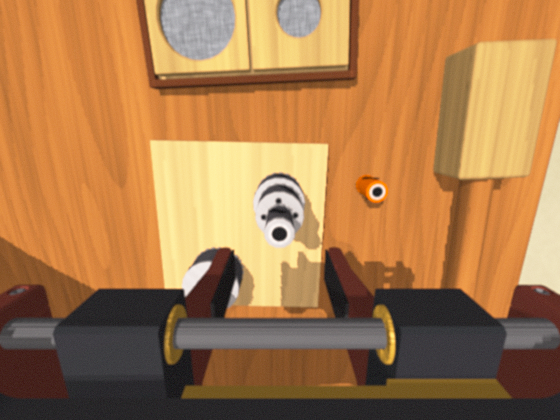

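The saw25 hole shows at (280,234) against a predicted (282,232), so the aim is good to about 1 mm. Descend and grip.

Emit:
arm_command --slide '[[0,0,0.04],[0,0,0.04],[0,0,0.027],[0,0,0],[0,0,0],[0,0,0],[0,0,0],[0,0,0],[0,0,0]]' --twist '[[0,0,0],[0,0,0],[0,0,0],[0,0,0],[0,0,0],[0,0,0],[0,0,0],[0,0,0],[0,0,0]]' --claw '[-0.2,-0.2,-0.2,-0.2,1,1,1,1,1]'

```text
time_s: 1.65
tcp_pos: [0.6183, -0.129, 0.1289]
orientation: [3.139, 0.0, 1.571]
ft_force: [-0.0, -0.6, 5.4]
width: 0.0249
gripper_force: 15.0
```

Emit:
arm_command --slide '[[0,0,-0.01],[0,0,-0.03],[0,0,-0.03],[0.04,0,0],[0.05,0.002,0],[0.05,0.002,0],[0.05,0.002,0],[0.05,0.002,0],[0.05,0.002,0],[0.05,0.002,0]]' --twist '[[0,0,0],[0,0,0],[0,0,0],[0,0,0],[0,0,0],[0,0,0],[0,0,0],[0,0,0],[0,0,0],[0,0,0]]' --claw '[1,1,1,1,1,1,1,1,1,1]'

```text
time_s: 2.48
tcp_pos: [0.6265, 0.1277, 0.1809]
orientation: [3.141, -0.0, 1.57]
ft_force: [0.3, -0.2, -1.1]
width: 0.0246
gripper_force: 15.0
```

Emit:
arm_command --slide '[[0.05,0.001,0],[0.05,0.001,0],[0.05,0.001,0.02],[0.041,0,0.03],[0,0,0.04],[0,0,0],[0,0,0],[0,0,0]]' --twist '[[0,0,0],[0,0,0],[0,0,0],[0,0,0],[0,0,0],[0,0,0],[0,0,0],[0,0,0]]' --claw '[1,1,1,1,1,1,1,1]'

```text
time_s: 3.15
tcp_pos: [0.6299, 0.2678, 0.1141]
orientation: [3.14, 0.0, 1.569]
ft_force: [0.9, 0.1, -0.3]
width: 0.0244
gripper_force: 15.0
```

```bash
python3 - <<'E'
from h import *
d=grab('wrist'); e=grab('side');f=grab('scene'); s=telemetry.state(); print(s['tcp_pos'],s['orientation'],s['width'])
print(proj(d,[.6289,.2688,.022]),proj(e,[.6289,.2688,.022]),proj(f,[.6289,.2688,.022]))
im=np.zeros((600,800,3),np.uint8); im[:420,:560]=0
u,v=proj(f,[.6289,.2688,.06]).astype(int)
c1=cv2.resize(f['img'][v-60:v+60,u-60:u+60],(400,400)); u,v=proj(e,[.6289,.2688,.06]).astype(int)
c2=cv2.resize(e['img'][v-60:v+60,u-60:u+60],(400,400))
cv2.imwrite('pics/p25.png',np.hstack([c1,c2])[:,:,::-1])
E
```

```text
[0.63032471 0.26817263 0.11476653] [ 3.13847989e+00 -9.38613212e-04  1.56863159e+00] 0.02484892327455072
[279.13275085 218.32605999] [226.92805986 187.99567924] [421.91940144 256.12470696]
```

View pics/p25.png

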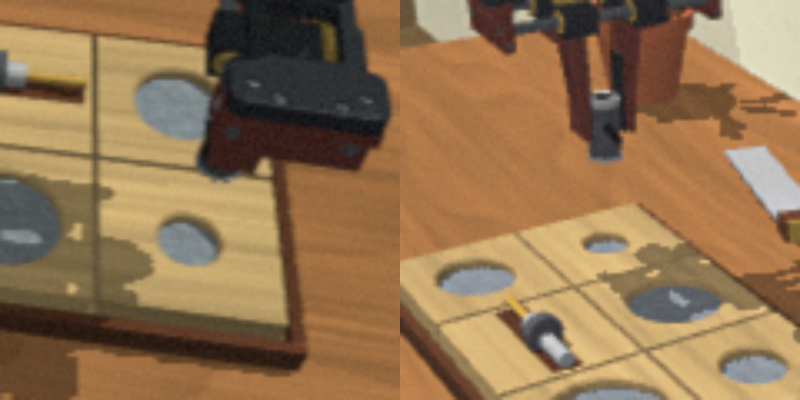

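The side crop shows saw25 upright in the fingers and the recess below it. Lower it.

Emit:
arm_command --slide '[[0,-0.0015,0.04],[0,0,0.035],[0,0,0.02],[0,0,0.005],[0,0,0],[0,0,0]]' --twist '[[0,0,0],[0,0,0],[0,0,0],[0,0,0],[0,0,0],[0,0,0]]' --claw '[1,1,1,1,1,1]'

```text
time_s: 3.8
tcp_pos: [0.6287, 0.2688, 0.0388]
orientation: [3.14, -0.001, 1.57]
ft_force: [-0.2, 0.1, -0.5]
width: 0.0246
gripper_force: 15.0
```

Emit:
arm_command --slide '[[0,0,0.002],[0,0,0.001],[0,0,0],[0,0,0]]' --twist '[[0,0,0],[0,0,0],[0,0,0],[0,0,0]]' --claw '[1,1,1,1]'

```text
time_s: 4.13
tcp_pos: [0.6288, 0.2693, 0.0373]
orientation: [3.139, -0.001, 1.57]
ft_force: [-2.0, -0.8, 6.9]
width: 0.0245
gripper_force: 15.0
```

Emit:
arm_command --slide '[[0,0,-0.001],[0,0,0],[0,0,0],[0,0,0],[0,0,-0.03],[0,0,-0.04],[0,0,-0.05],[0,0,-0.04],[-0.025,-0.002,0],[-0.05,-0.002,0]]' --twist '[[0,0,0],[0,0,0],[0,0,0],[0,0,0],[0,0,0],[0,0,0],[0,0,0],[0,0,0],[0,0,0],[0,0,0]]' --claw '[-0.2,-0.2,-0.2,-0.2,-0.2,-0.5,-0.7,-0.7,-0.7,-0.7]'

```text
time_s: 4.97
tcp_pos: [0.6247, 0.219, 0.1582]
orientation: [3.138, -0.005, 1.578]
ft_force: [0.2, 0.6, -0.3]
width: 0.0746
gripper_force: 0.0
```

Emit:
arm_command --slide '[[-0.05,-0.001,0],[-0.05,-0.001,0],[-0.05,-0.001,0],[-0.05,-0.001,0],[-0.05,-0.001,0],[-0.05,-0.001,0],[-0.05,-0.001,0],[-0.05,-0.001,0],[-0.05,-0.002,0],[0,0,0]]' --twist '[[0,0,0],[0,0,0],[0,0,0],[0,0,0],[0,0,0],[0,0,0],[0,0,0],[0,0,0],[0,0,0],[0,0,0]]' --claw '[-0.6,-0.6,-0.6,-0.6,-0.6,-0.6,-0.6,-0.6,-0.6,-0.6]'

```text
time_s: 5.8
tcp_pos: [0.6155, -0.1353, 0.1557]
orientation: [-3.141, 0.005, 1.56]
ft_force: [-0.1, -1.2, 0.3]
width: 0.0704
gripper_force: 0.0
```

```bash
cat > chk.py <<'E'
import sys
from h import *
# ellipse of bright top plate in wrist -> compare with expected centre
f=sys.argv[1]; x,y,z=map(float,sys.argv[2:5])
d=grab('wrist',f+'_w.png'); s=telemetry.state(); print(s['tcp_pos'].round(4),s['orientation'].round(4),round(s['width'],4),s['ft_force'].round(1))
e=grab('scene',f+'_s.png'); g=grab('side',f+'_i.png')
print('expect wrist',proj(d,[x,y,z]).round(1),'scene',proj(e,[x,y,z]).round(1),'side',proj(g,[x,y,z]).round(1))
def cr(d,X,h):
    u,v=proj(d,X).astype(int); u=min(max(u,h),560-h); v=min(max(v,h),420-h)
    c=cv2.resize(d['img'][v-h:v+h,u-h:u+h],(400,400)); print('crop origin',u-h,v-h,'scale',400/(2*h)); return c
r=[cr(d,[x,y,z],90),cr(e if len(sys.argv)<6 else g,[x,y,z],60)]
cv2.imwrite('pics/'+f+'.png',np.hstack(r)[:,:,::-1])
E
python3 chk.py c46 .6172 -.129 .108
```

```text
[ 0.616  -0.1308  0.1556] [-3.1411e+00  2.6000e-03  1.5627e+00] 0.0702 [0.4 0.9 0. ]
expect wrist [283.  228.2] scene [217.3 190. ] side [317.5 235.7]
crop origin 192 138 scale 2.2222222222222223
crop origin 157 130 scale 3.3333333333333335
```

View pics/c46.png

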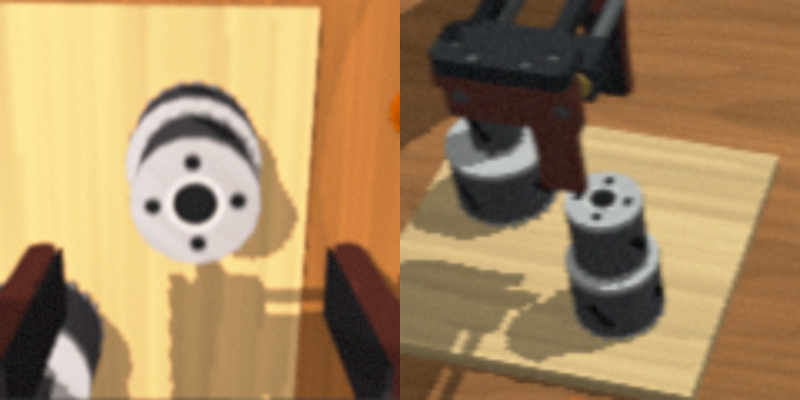

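Saw46's hole shows at wrist (279,229) against an expected (283,228), and at scene (217.6,189.7), which matches to within about 1 mm. Descend and grip.

Emit:
arm_command --slide '[[0.001,0.001,0.04],[0.0,0,0.04],[0,0,0.021],[0,0,0],[0,0,0],[0,0,0],[0,0,0],[0,0,0],[0,0,0]]' --twist '[[0,0,0],[0,0,0],[0,0,0],[0,0,0],[0,0,0],[0,0,0],[0,0,0],[0,0,0],[0,0,0]]' --claw '[-0.6,-0.6,-0.6,-0.6,1,1,1,1,1]' --grip_force 25

```text
time_s: 6.7
tcp_pos: [0.6186, -0.1236, 0.0816]
orientation: [3.14, 0.0, 1.571]
ft_force: [-0.6, -0.0, 4.7]
width: 0.0455
gripper_force: 25.0
```

Emit:
arm_command --slide '[[0,0,-0.01],[0,0,-0.03],[0,0,-0.03],[0.03,0,0],[0.045,-0.01,0],[0.045,-0.015,0],[0.045,-0.015,0],[0.045,-0.015,0],[0.045,-0.015,0],[0.045,-0.015,0]]' --twist '[[0,0,0],[0,0,0],[0,0,0],[0,0,0],[0,0,0],[0,0,0],[0,0,0],[0,0,0],[0,0,0],[0,0,0]]' --claw '[1,1,1,1,1,1,1,1,1,1]'

```text
time_s: 7.53
tcp_pos: [0.5535, 0.1026, 0.1334]
orientation: [3.141, -0.0, 1.57]
ft_force: [0.9, 0.6, -1.7]
width: 0.0454
gripper_force: 25.0
```

Emit:
arm_command --slide '[[0.045,-0.015,0],[0.045,-0.015,0],[0.045,-0.01,0],[0.045,0,0],[0.03,0,0.01],[0.014,0,0.03],[0,0,0.03],[0,0,0],[0,0,0],[0,0,0]]' --twist '[[0,0,0],[0,0,0],[0,0,0],[0,0,0],[0,0,0],[0,0,0],[0,0,0],[0,0,0],[0,0,0],[0,0,0]]' --claw '[1,1,1,1,1,1,1,1,1,1]'

```text
time_s: 8.37
tcp_pos: [0.5249, 0.2688, 0.0814]
orientation: [3.141, -0.0, 1.57]
ft_force: [0.1, 0.1, -0.2]
width: 0.0456
gripper_force: 25.0
```

```bash
python3 chk.py p46 .525 .2646 .05 side
```

```text
[0.5252 0.2689 0.0817] [ 3.1398e+00 -6.0000e-04  1.5696e+00] 0.0457 [ 0.2 -0.6 -1.2]
expect wrist [280.9 249.9] scene [422.6 206.2] side [187.1 187.8]
crop origin 190 159 scale 2.2222222222222223
crop origin 127 127 scale 3.3333333333333335
```

View pics/p46.png

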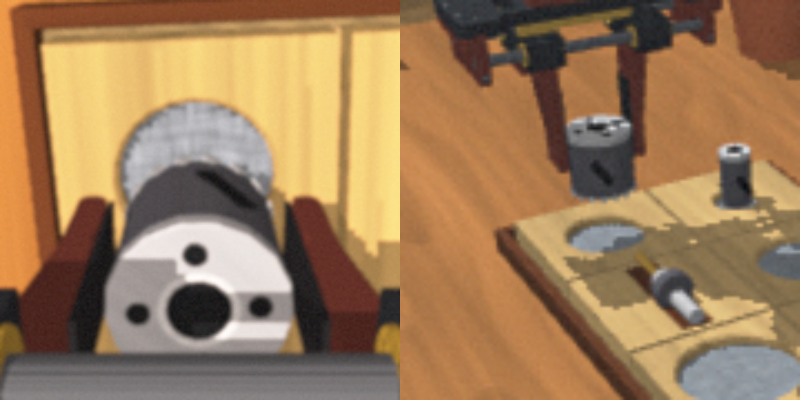

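Saw25 stands in its recess. Saw46 is upright in the fingers, with its hole at wrist (279.6,299). Checking its y.

```bash
python3 - <<'E'
from h import *
d=vision.get_image('wrist'); print(ray(d,279.6,299,.108), d['mtx'][0,0])
d=vision.get_image('side'); print(ray(d,127+598/3.333-120,127+127/3.333,.108))
E
```

```text
[0.52421654 0.2613215  0.108     ] 293.7043951990925
[0.52858089 0.26369189 0.108     ]
```

Emit:
arm_command --slide '[[0.002,0,0.02],[0,0,0.02],[0,0,0.012],[0,0,0.003],[0,0,0.001],[0,0,0],[0,0,0]]' --twist '[[0,0,0],[0,0,0],[0,0,0],[0,0,0],[0,0,0],[0,0,0],[0,0,0]]' --claw '[1,1,1,1,1,1,1]'

```text
time_s: 9.2
tcp_pos: [0.5241, 0.2705, 0.0388]
orientation: [-3.141, 0.0, 1.571]
ft_force: [-2.0, -2.1, 5.9]
width: 0.0457
gripper_force: 25.0
```

Emit:
arm_command --slide '[[0,0,-0.001],[0,0,0],[0,0,0],[0,0,-0.02],[0,0,-0.04],[0,0,-0.05],[0,0,-0.044],[-0.017,0,0],[-0.05,0.002,0],[-0.05,0.002,0]]' --twist '[[0,0,0],[0,0,0],[0,0,0],[0,0,0],[0,0,0],[0,0,0],[0,0,0],[0,0,0],[0,0,0],[0,0,0]]' --claw '[-0.7,-0.7,-0.7,-0.7,-0.7,-0.7,-0.7,-0.6,-0.5,-0.4]'

```text
time_s: 10.03
tcp_pos: [0.5272, 0.1838, 0.155]
orientation: [3.14, -0.001, 1.575]
ft_force: [0.8, -0.9, -0.1]
width: 0.0629
gripper_force: 0.0
```

Emit:
arm_command --slide '[[-0.055,0.001,0],[-0.055,0.001,0],[-0.055,0.001,0],[-0.055,0.001,0],[-0.055,0.001,0],[-0.055,0.001,0],[-0.055,0.001,0],[-0.055,0.002,0],[-0.055,0.002,0],[-0.055,0,0]]' --twist '[[0,0,0],[0,0,0],[0,0,0],[0,0,0],[0,0,0],[0,0,0],[0,0,0],[0,0,0],[0,0,0],[0,0,0]]' --claw '[-0.4,-0.4,-0.4,-0.4,-0.4,-0.4,-0.4,-0.4,-0.4,-0.4]'

```text
time_s: 10.87
tcp_pos: [0.5354, -0.2317, 0.1544]
orientation: [3.141, 0.0, 1.571]
ft_force: [0.9, 1.1, -0.1]
width: 0.0615
gripper_force: 0.0
```

Emit:
arm_command --slide '[[0,0,0],[0,0,0],[0,0,0],[0,0,0]]' --twist '[[0,0,0],[0,0,0],[0,0,0],[0,0,0]]' --claw '[-0.4,-0.4,-0.4,-0.4]'

```text
time_s: 11.2
tcp_pos: [0.5357, -0.2277, 0.1542]
orientation: [-3.142, -0.001, 1.573]
ft_force: [-0.4, 0.9, -0.1]
width: 0.0618
gripper_force: 0.0
```

```bash
python3 chk.py c35 .535 -.230 .108 side
```

```text
[ 0.5358 -0.2276  0.1543] [ 3.1415e+00 -8.0000e-04  1.5734e+00] 0.0617 [ 0.1  0.6 -0.5]
expect wrist [279.8 240. ] scene [182.1 154.9] side [312.1 284.4]
crop origin 189 149 scale 2.2222222222222223
crop origin 252 224 scale 3.3333333333333335
```

View pics/c35.png

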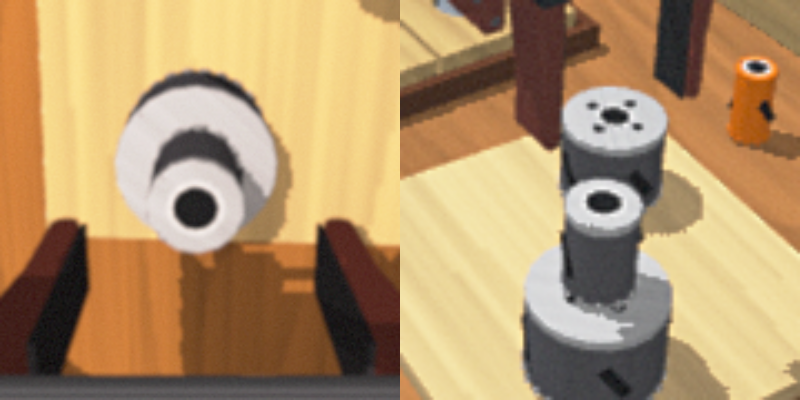

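Saw35's hole shows at wrist (277,242.6) against an expected (279.8,240). Nudge −3 mm in y, descend and grip. Saw57 is still standing, with its hole at side (316.5,258.8).

Emit:
arm_command --slide '[[-0.0035,-0.001,0.04],[0.0,0,0.04],[0,0,0.021],[0,0,0],[0,0,0],[0,0,0],[0,0,0],[0,0,0],[0,0,0]]' --twist '[[0,0,0],[0,0,0],[0,0,0],[0,0,0],[0,0,0],[0,0,0],[0,0,0],[0,0,0],[0,0,0]]' --claw '[-0.4,-0.4,-0.4,-0.4,1,1,1,1,1]' --grip_force 20

```text
time_s: 12.1
tcp_pos: [0.5353, -0.2324, 0.0799]
orientation: [3.14, 0.001, 1.571]
ft_force: [-0.4, 0.2, 5.0]
width: 0.0348
gripper_force: 20.0
```

```bash
python3 - <<'E'
from h import *
print(ray(vision.get_image('side'),316.5,258.8,.060)); s=telemetry.state(); print(s['tcp_pos'],s['width'])
E
```

```text
[ 0.61756588 -0.13044423  0.06      ]
[ 0.53529366 -0.23232894  0.07988844] 0.034536326138576406
```

Emit:
arm_command --slide '[[0,0,-0.01],[0,0,-0.03],[0,0,-0.03],[0.03,0.01,0],[0.045,0.018,0],[0.045,0.018,0],[0.045,0.018,0],[0.045,0.018,0],[0.045,0.018,0],[0.045,0.018,0]]' --twist '[[0,0,0],[0,0,0],[0,0,0],[0,0,0],[0,0,0],[0,0,0],[0,0,0],[0,0,0],[0,0,0],[0,0,0]]' --claw '[1,1,1,1,1,1,1,1,1,1]'

```text
time_s: 12.98
tcp_pos: [0.6235, -0.0055, 0.1317]
orientation: [3.141, 0.0, 1.571]
ft_force: [-0.1, -0.4, -0.9]
width: 0.0344
gripper_force: 20.0
```

Emit:
arm_command --slide '[[0.045,0.018,0],[0.035,0,0],[0.009,0,0.02],[0,0,0.03],[0,0,0.03],[0,0,0],[0,0,0],[0,0,0],[0,0,0]]' --twist '[[0,0,0],[0,0,0],[0,0,0],[0,0,0],[0,0,0],[0,0,0],[0,0,0],[0,0,0],[0,0,0]]' --claw '[1,1,1,1,1,1,1,1,1]'

```text
time_s: 13.73
tcp_pos: [0.6377, 0.0594, 0.0729]
orientation: [3.139, -0.0, 1.57]
ft_force: [0.1, -0.1, -0.4]
width: 0.035
gripper_force: 20.0
```

```bash
python3 chk.py p35 .6372 .0609 .05 side
```

```text
[0.6377 0.0595 0.0729] [ 3.1391e+00 -4.0000e-04  1.5703e+00] 0.035 [ 0.3  0.4 -1.5]
expect wrist [280.  247.1] scene [313.5 233.1] side [271.4 213.6]
crop origin 190 157 scale 2.2222222222222223
crop origin 211 153 scale 3.3333333333333335
```

View pics/p35.png

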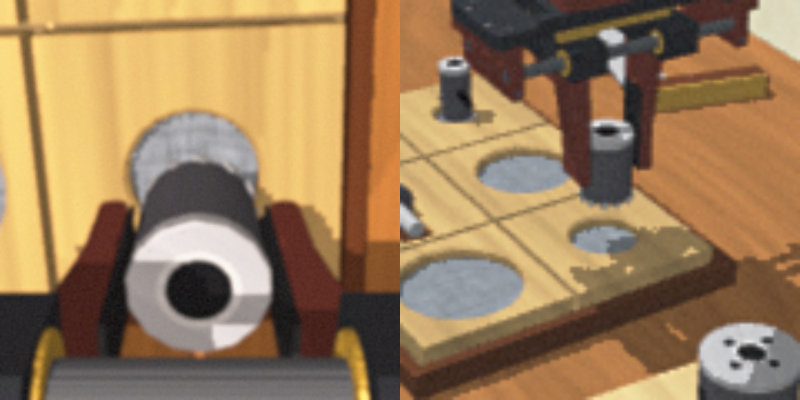

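Saw35 hangs upright just over its recess. Lower it.

Emit:
arm_command --slide '[[0,0,0.02],[0,0,0.015],[0,0,0.01],[0,0,0.002],[0,0,0.001],[0,0,0],[0,0,0]]' --twist '[[0,0,0],[0,0,0],[0,0,0],[0,0,0],[0,0,0],[0,0,0],[0,0,0]]' --claw '[1,1,1,1,1,1,1]'

```text
time_s: 14.47
tcp_pos: [0.6362, 0.0595, 0.0359]
orientation: [-3.141, 0.0, 1.571]
ft_force: [-4.8, -0.5, 8.8]
width: 0.0345
gripper_force: 20.0
```

Emit:
arm_command --slide '[[0,0,-0.001],[0,0,0],[0,0,0],[0,0,-0.02],[0,0,-0.04],[0,0,-0.04],[-0.02,-0.002,0],[-0.04,-0.005,0],[-0.05,-0.005,0],[-0.05,-0.005,0]]' --twist '[[0,0,0],[0,0,0],[0,0,0],[0,0,0],[0,0,0],[0,0,0],[0,0,0],[0,0,0],[0,0,0],[0,0,0]]' --claw '[-0.5,-0.5,-0.5,-0.5,-0.5,-0.5,-0.9,-0.9,-0.9,-0.9]'

```text
time_s: 15.3
tcp_pos: [0.6237, -0.061, 0.1108]
orientation: [3.141, -0.0, 1.573]
ft_force: [0.8, -0.7, -0.3]
width: 0.0831
gripper_force: 0.0
```

Emit:
arm_command --slide '[[-0.05,-0.005,0],[-0.043,-0.003,0],[0,0,0],[0,0,0],[0,0,0],[0,0,0]]' --twist '[[0,0,0],[0,0,0],[0,0,0],[0,0,0],[0,0,0],[0,0,0]]' --claw '[-0.9,-0.9,-0.9,-0.9,-0.9,-0.9]'

```text
time_s: 15.8
tcp_pos: [0.6181, -0.1282, 0.1106]
orientation: [-3.141, -0.001, 1.573]
ft_force: [0.2, -0.4, 0.3]
width: 0.0834
gripper_force: 0.0
```

```bash
python3 chk.py c57 .6172 -.130 .060
```

```text
[ 0.6182 -0.1281  0.1107] [-3.1415e+00 -9.0000e-04  1.5733e+00] 0.0838 [ 0.2 -0.7 -0.4]
expect wrist [279.5 237.4] scene [219.6 207. ] side [316.2 258.7]
crop origin 189 147 scale 2.2222222222222223
crop origin 159 147 scale 3.3333333333333335
```

View pics/c57.png

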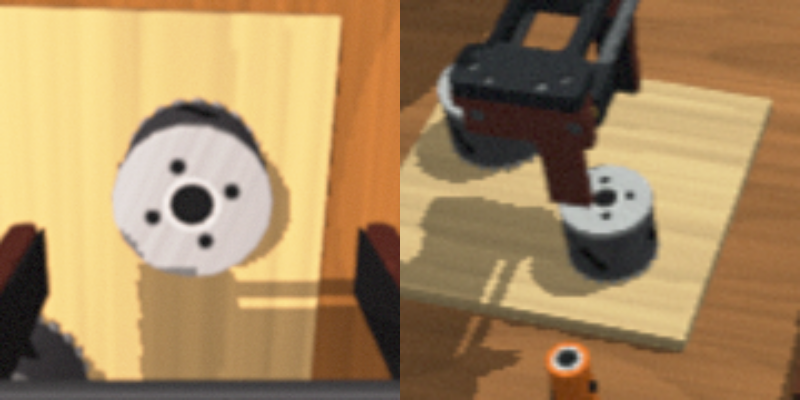

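Saw57's hole shows at wrist (275.4,238.8) against (279.5,237.4). Correct by −1.5 mm in x and −2 mm in y, descend and grip.

Emit:
arm_command --slide '[[-0.003,-0.002,0.04],[0.0,0,0.04],[0,0,0.025],[0,0,0],[0,0,0],[0,0,0],[0,0,0],[0,0,0],[0,0,0]]' --twist '[[0,0,0],[0,0,0],[0,0,0],[0,0,0],[0,0,0],[0,0,0],[0,0,0],[0,0,0],[0,0,0]]' --claw '[-0.9,-0.9,-0.9,-0.9,1,1,1,1,1]' --grip_force 30

```text
time_s: 16.7
tcp_pos: [0.6171, -0.1325, 0.0336]
orientation: [3.14, 0.0, 1.571]
ft_force: [-1.6, -0.4, 5.5]
width: 0.0567
gripper_force: 30.0
```

Emit:
arm_command --slide '[[0,0,-0.01],[0,0,-0.03],[0,0,-0.04],[0,0,-0.04],[0.03,0.001,0],[0.045,0.003,0],[0.045,0.003,0],[0.045,0.003,0],[0.045,0.003,0],[0.045,0.003,0]]' --twist '[[0,0,0],[0,0,0],[0,0,0],[0,0,0],[0,0,0],[0,0,0],[0,0,0],[0,0,0],[0,0,0],[0,0,0]]' --claw '[1,1,1,1,1,1,1,1,1,1]'

```text
time_s: 17.53
tcp_pos: [0.6283, 0.0603, 0.1229]
orientation: [3.141, -0.0, 1.57]
ft_force: [0.7, -0.0, -2.4]
width: 0.0569
gripper_force: 30.0
```

Emit:
arm_command --slide '[[0.045,0.003,0],[0.045,0.002,0],[0.035,0,0],[0.014,0,0],[0,0,0.02],[0,0,0.03],[0,0,0.015],[0,0,0],[0,0,0],[0,0,0]]' --twist '[[0,0,0],[0,0,0],[0,0,0],[0,0,0],[0,0,0],[0,0,0],[0,0,0],[0,0,0],[0,0,0],[0,0,0]]' --claw '[1,1,1,1,1,1,1,1,1,1]'

```text
time_s: 18.37
tcp_pos: [0.6328, 0.1626, 0.0744]
orientation: [3.14, -0.0, 1.57]
ft_force: [-0.3, -0.5, -1.9]
width: 0.0565
gripper_force: 30.0
```

```bash
python3 chk.py p57 .6331 .1648 .05 side
```

```text
[0.633  0.1628 0.0747] [ 3.1399e+00 -4.0000e-04  1.5701e+00] 0.0568 [-0.2  0.3 -2.5]
expect wrist [281.2 245.2] scene [368.7 240.1] side [247.2 194.4]
crop origin 191 155 scale 2.2222222222222223
crop origin 187 134 scale 3.3333333333333335
```

View pics/p57.png

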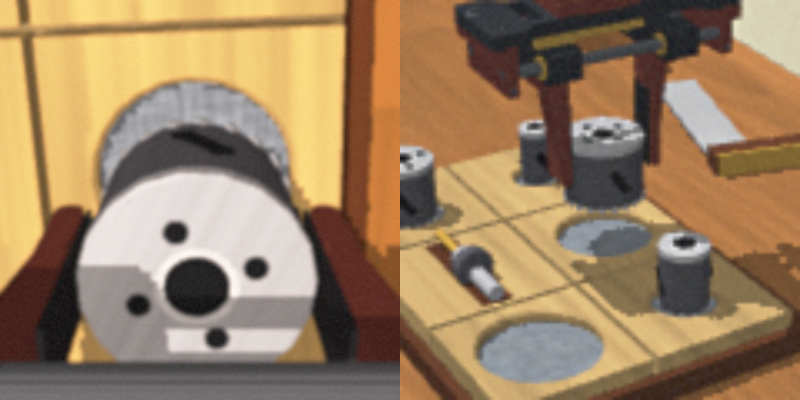

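Saw57 is upright over its recess, and saws 25, 46 and 35 stand in theirs. Lower it.

Emit:
arm_command --slide '[[0,0,0.02],[0,0,0.015],[0,0,0.011],[0,0,0.002],[0,0,0.001],[0,0,0],[0,0,0]]' --twist '[[0,0,0],[0,0,0],[0,0,0],[0,0,0],[0,0,0],[0,0,0],[0,0,0]]' --claw '[1,1,1,1,1,1,1]'

```text
time_s: 19.1
tcp_pos: [0.6318, 0.1631, 0.0376]
orientation: [-3.141, 0.0, 1.571]
ft_force: [-3.8, -1.9, 8.6]
width: 0.0566
gripper_force: 30.0
```

Emit:
arm_command --slide '[[0,0,-0.001],[0,0,0],[0,0,0],[0,0,-0.02],[0,0,-0.04],[0,0,-0.05],[-0.03,-0.01,0],[-0.05,-0.013,0],[-0.05,-0.013,0],[-0.05,-0.013,0]]' --twist '[[0,0,0],[0,0,0],[0,0,0],[0,0,0],[0,0,0],[0,0,0],[0,0,0],[0,0,0],[0,0,0],[0,0,0]]' --claw '[-0.7,-0.7,-0.7,-0.7,-0.7,-0.7,-1,-1,-1,-1]'

```text
time_s: 19.93
tcp_pos: [0.5949, 0.0271, 0.12]
orientation: [3.141, 0.0, 1.572]
ft_force: [0.5, -0.6, 0.4]
width: 0.0877
gripper_force: 0.0
```

Emit:
arm_command --slide '[[-0.05,-0.013,0],[-0.05,-0.013,0],[-0.05,-0.013,0],[-0.05,-0.013,0],[-0.05,-0.013,0],[-0.05,-0.0153,0],[-0.045,0,0],[0,0,0],[0,0,0],[0,0,0]]' --twist '[[0,0,0],[0,0,0],[0,0,0],[0,0,0],[0,0,0],[0,0,0],[0,0,0],[0,0,0],[0,0,0],[0,0,0]]' --claw '[-1,-1,-1,-1,-1,-1,-1,-1,-1,-1]'

```text
time_s: 20.77
tcp_pos: [0.5353, -0.23, 0.1196]
orientation: [-3.141, -0.001, 1.571]
ft_force: [0.5, 0.6, -0.5]
width: 0.0878
gripper_force: 0.0
```

```bash
python3 chk.py c68 .535 -.2305 .060 side; python3 - <<'E'
from h import *
# hole = dark blob nearest expected in each view
for n in ['wrist','scene','side']:
    d=vision.get_image(n); g=cv2.cvtColor(d['img'],cv2.COLOR_RGB2GRAY); e=proj(d,[.535,-.2305,.06])
    for c in cv2.findContours((g<60).astype(np.uint8),0,1)[0]:
        m,r=cv2.minEnclosingCircle(c)
        if 2<r<14 and np.hypot(*(m-e))<14: print(n,np.round(m,1),round(r,1),ray(d,*m,.06).round(4))
E
```

```text
[ 0.5355 -0.2291  0.1197] [-3.1415e+00 -1.0000e-03  1.5724e+00] 0.0875 [ 0.3  0.4 -0.4]
expect wrist [280.2 232. ] scene [185.9 172.1] side [310.6 309.6]
crop origin 190 141 scale 2.2222222222222223
crop origin 250 249 scale 3.3333333333333335
wrist [276.2 236.3] 8.2 [ 0.5322 -0.2331  0.06  ]
scene [185.5 171. ] 2.7 [ 0.5319 -0.2325  0.06  ]
side [311. 310.] 4.1 [ 0.535  -0.2315  0.06  ]
```

View pics/c68.png

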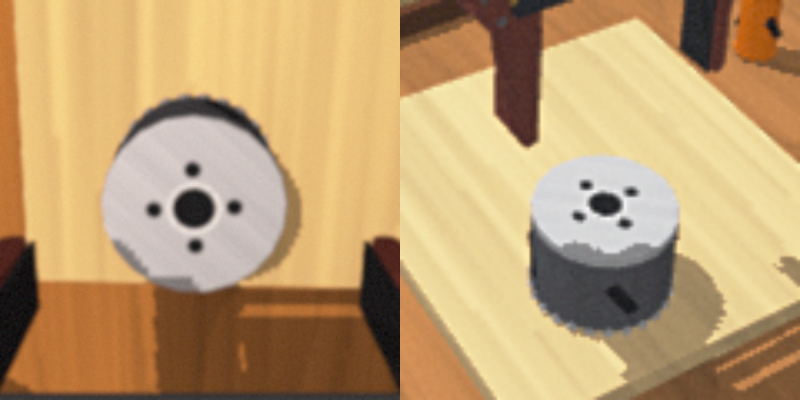

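Saw68's axis averages to (0.534,−0.232) over the three views (wrist hole 276,236). Correct by −1.5 mm in x and −3 mm in y, then descend.

Emit:
arm_command --slide '[[-0.004,-0.002,0.03],[0.0,0,0.04],[0,0,0.03],[0,0,0.018],[0,0,0],[0,0,0],[0,0,0],[0,0,0],[0,0,0],[0,0,0]]' --twist '[[0,0,0],[0,0,0],[0,0,0],[0,0,0],[0,0,0],[0,0,0],[0,0,0],[0,0,0],[0,0,0],[0,0,0]]' --claw '[-1,-1,-1,-1,-1,1,1,1,1,1]' --grip_force 35

```text
time_s: 21.9
tcp_pos: [0.5344, -0.2339, 0.0327]
orientation: [3.14, 0.001, 1.571]
ft_force: [-0.1, 0.3, 5.2]
width: 0.0673
gripper_force: 35.0
```

Emit:
arm_command --slide '[[0,0,-0.01],[0,0,-0.03],[0,0,-0.04],[0.03,-0.0015,0],[0.045,0,0],[0.045,0,0],[0.045,0,0],[0.045,0,0],[0.045,0,0],[0.045,0,0]]' --twist '[[0,0,0],[0,0,0],[0,0,0],[0,0,0],[0,0,0],[0,0,0],[0,0,0],[0,0,0],[0,0,0],[0,0,0]]' --claw '[1,1,1,1,1,1,1,1,1,1]'

```text
time_s: 22.73
tcp_pos: [0.5321, -0.0072, 0.0919]
orientation: [3.141, 0.0, 1.57]
ft_force: [0.6, -1.1, -1.8]
width: 0.0677
gripper_force: 35.0
```

Emit:
arm_command --slide '[[0.045,0,0],[0.03,0,0],[0.011,0,0.01],[0,0,0.02],[0,0,0],[0,0,0],[0,0,0]]' --twist '[[0,0,0],[0,0,0],[0,0,0],[0,0,0],[0,0,0],[0,0,0],[0,0,0]]' --claw '[1,1,1,1,1,1,1]'

```text
time_s: 23.32
tcp_pos: [0.5326, 0.0546, 0.0692]
orientation: [-3.141, 0.001, 1.569]
ft_force: [-0.2, 0.0, -2.6]
width: 0.0674
gripper_force: 35.0
```

```bash
python3 chk.py p68 .5333 .0568 .05 side; python3 - <<'E'
from h import *
s=telemetry.state(); z=s['tcp_pos'][2]-.0207+.048; X=[s['tcp_pos'][0],s['tcp_pos'][1]+.0015,z]
for n in ['wrist','side']:
    d=vision.get_image(n); g=cv2.cvtColor(d['img'],cv2.COLOR_RGB2GRAY); e=proj(d,X)
    for c in cv2.findContours((g<60).astype(np.uint8),0,1)[0]:
        m,r=cv2.minEnclosingCircle(c)
        if 2<r<18 and np.hypot(*(m-e))<20: print(n,np.round(m,1),round(r,1),ray(d,*m,z).round(4))
E
```

```text
[0.5329 0.0547 0.0694] [3.1411e+00 3.0000e-04 1.5691e+00] 0.0676 [-0.4  0.  -2.4]
expect wrist [282.  248.2] scene [319.3 194.2] side [227.9 227.4]
crop origin 191 158 scale 2.2222222222222223
crop origin 167 167 scale 3.3333333333333335
wrist [279. 286.] 13.6 [0.5317 0.0556 0.0968]
side [227.5 206.5] 2.5 [0.5354 0.0584 0.0968]
```

Emit:
arm_command --slide '[[0,0,0.018],[0,0,0.014],[0,0,0.008],[0,0,0.002],[0,0,0.001],[0,0,0],[0,0,0]]' --twist '[[0,0,0],[0,0,0],[0,0,0],[0,0,0],[0,0,0],[0,0,0],[0,0,0]]' --claw '[1,1,1,1,1,1,1]'

```text
time_s: 24.15
tcp_pos: [0.5319, 0.0557, 0.0376]
orientation: [-3.14, 0.0, 1.571]
ft_force: [-6.0, -1.7, 13.6]
width: 0.0675
gripper_force: 35.0
```

Emit:
arm_command --slide '[[0,0,-0.001],[0,0,0],[0,0,0],[0,0,0],[0,0,-0.02],[0,0,-0.04],[0,0,-0.05],[0,0,-0.05],[0,0,-0.05],[0,0,0]]' --twist '[[0,0,0],[0,0,0],[0,0,0],[0,0,0],[0,0,0],[0,0,0],[0,0,0],[0,0,0],[0,0,0],[0,0,0]]' --claw '[-0.9,-0.9,-0.9,-0.9,-0.9,-0.9,-0.9,-0.9,-0.9,-0.9]'

```text
time_s: 24.98
tcp_pos: [0.5363, 0.0564, 0.202]
orientation: [3.131, -0.002, 1.57]
ft_force: [1.6, 0.7, -0.1]
width: 0.0836
gripper_force: 0.0
```

```bash
python3 - <<'E'
from h import *
a=vision.get_image('scene');b=vision.get_image('side')
S={68:(.5333,.0568),35:(.6372,.0609),57:(.6331,.1648),46:(.525,.2646),25:(.6289,.2688)}
for k,(x,y) in S.items():
    for n,d in(('scene',a),('side',b)):
        g=cv2.cvtColor(d['img'],cv2.COLOR_RGB2GRAY); e=proj(d,[x,y,.066])
        for c in cv2.findContours((g<65).astype(np.uint8),0,1)[0]:
            m,r=cv2.minEnclosingCircle(c)
            if 1<r<8 and np.hypot(*(m-e))<6: print(k,n,(ray(d,*m,.066)[:2]-(x,y)).round(4))
c1=cv2.resize(a['img'][150:300,270:470],(400,300),interpolation=2);c2=cv2.resize(b['img'][140:290,130:330],(400,300),interpolation=2)
cv2.imwrite('pics/fin.png',np.hstack([c1,c2])[:,:,::-1])
E
```

```text
68 scene [-0.0023  0.0011]
68 side [0.0008 0.002 ]
35 scene [-0.0017 -0.0001]
35 side [0.0013 0.0022]
57 scene [-0.0031  0.0008]
57 side [0.0015 0.0034]
46 scene [-0.002 -0.   ]
46 side [0.0015 0.0037]
25 scene [-0.0009 -0.0002]
```

View pics/fin.png

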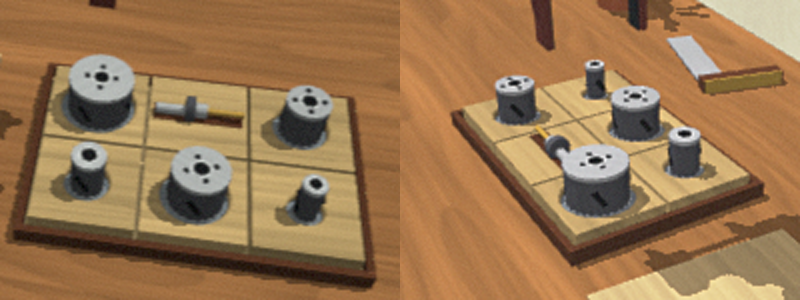

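All five saws stand upright in their own recesses, with axes within about 4 mm of centre, and the gripper is clear. Handing in.

```bash
python3 -c "
from h import *
print(job.sign_off())"
```

```text
the job is handed in; nothing more can be done
None
```

All five saws stand teeth down in the recesses for their own sizes, within about 4 mm of centre in the last camera check; the job is handed in, at about 25 s on the robot's clock, with no verdict shown.

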